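# Hold the dish warmer open with its elbow lever

## Task

The green tray stands under the blue pad of the dish warmer's lever: slide it along the bench until it is clear of the lever, without lifting it or bringing the lever down on it. Then press the blue pad down with your fingertips as far as the lever goes, so that the heavy steel lid rises, and finish while holding it there, still pressing, so that I can take my dishes out. Do not touch the lid, grasp anything or disturb the bottle, beaker or tip box.

Things in the scene. Friction and masses are not known exactly. Their poses are not given: they have to be found in the camera images.
- warmer: Fixed dish warmer. Origin on the bench under the lever's pivot, z up, +y along the lever from pivot to pad end; the pivot lies along x, 95 mm up. Lever stand: 66 mm in x, 36 mm in y, 112 mm high. The foot, 8 mm high, reaches to y = 40 mm. White heated box with the lid: 190 mm in x, y = -225 to -115 mm, 75.5 mm high.
- lever: Steel lever, 24 mm wide, 8 mm thick; origin at the pivot; at rest its axes are parallel to the warmer's and its long end slopes up 0.30 rad. Pressed, it turns about -x up to a hard stop at 0.68 rad, sloping down 0.38 rad. Blue pad, 50 mm wide, 12 mm thick, 140 to 200 mm from the pivot (the lever's end). A tray left beneath stops it short.
- pad (a point): Middle of the top face of the blue pad, 170 mm from the pivot along the lever and 10 mm above the lever's centre line. About 155 mm above the bench at rest, about 41 mm at the stop. It takes about 3 to 6 N to press and moves back up when released.
- lid: Steel lid 196 x 130 x 26 mm, 1.6 to 2.6 kg; origin on its hinge (warmer's y = -215 mm, 75.5 mm up), x along the hinge, y towards the lever. A roller on the lever's short end lifts its free edge. Tilt of its z axis = its opening: 0 shut, about 0.58 rad with the lever at its stop.
- tray: Loose green open tray, 90 (x) x 160 (y) x 50 mm high, walls and floor 4 mm, about 0.35 kg, origin at the centre of its underside. A cross wall at y = 0 (its top 43 mm up) makes two compartments, 82 x 74 mm: the -y one, under the pad, holds a dish; the +y one, beyond the lever's end, is empty. Its y runs along the warmer's +y within 0.15 rad; origin 225 to 250 mm from the pivot.
- dish: Loose clear dish, 58 mm across, 14 mm high, lying in the tray's -y compartment; it may slide inside the compartment. Origin at the centre of its underside.
- bottle: Bystander: loose amber bottle, 56 mm across, 120 mm high, on the warmer's +x side. Origin at the centre of its underside.
- beaker: Bystander: loose white beaker, 60 mm across, 75 mm high, on the warmer's -x side. Origin at the centre of its underside.
- tipbox: Bystander: loose white tip box with orange lid, 75 x 110 x 57 mm, on the warmer's +x side. Origin at the centre of its underside.
Not all that is in view belongs to the job. Several things have the shape of the dish; the one meant has the colours described above.

How it is judged:
By the outcome, as a careful person would: the job done as asked, in the order asked, and still so for the second after the job is handed in, while the arm keeps its last pose, push and grip.
It also fails if it takes over 48 s, if anything falls off the work surface, if the arm or the gripper's body presses on something with over 40 N, if the wrist force passes 120 N, or if a joint passes its speed limit or range.

## Robot

A 6-joint arm with a two-finger parallel gripper is mounted at the origin on the work surface. World frame = base frame: x ahead of the robot, y to its left, z up, the work surface at z = 0. Lengths are in m, angles in rad, forces in N, time in s.
With the tool pointing down it reaches from about 0.15 to 0.775 m from the base axis. Payload 6.1 kg.
Tool frame: the origin (TCP) lies between the finger pads; the fingertips stand 19 mm ahead of it and the grasp point (between the pads) is the TCP (manip.finger_overhang is the distance from the TCP to the fingertips, in m); z points along the fingers, y is the line along which they close (so a half turn about z gives the same grasp; the last joint's range is limited). The gripper opens to 85 mm and grips with 20 to 120 N. Pads are 22 mm wide; open, the fingers measure 114 mm over their backs; the gripper's body (76 mm by 85 mm) begins 54 mm behind the grasp point. The pads swing forward as they close: fully open they stand 13 mm farther back than shut.
Start: joints at [-1.108, 0.126, -0.04, 1.405, 0, 1.571], TCP at [0.234, -0.47, 0.25] pointing down, gripper open.
Joint ranges: [-2.72, 2.72], [-0.95, 1.95], [-1.27, 1.35], [-1.78, 2.02], [-1.46, 1.47], [-3.14, 3.14]. Speed limits (rad/s): [2.39, 2.39, 3.01, 3.14, 3.14, 3.14].

## Interface

Orientations are given as a unit quaternion [w, x, y, z].
In Python, from plant import manip gives the robot as it stands.
- The arm moves only by the tool arm_command, never from a script. Its argument "targets" is one flat list of numbers, 7 for each row, row after row: the shift along the tool's x, y, z each as a share of 0.8 m, from -1 to 1, then the turn, a rotation vector about the tool's x, y, z each as a share of 360 degrees, from -1 to 1, then the closure, from 0 (fully open) to 1 (shut). A call has 1 to 10 rows; each row is the pose to reach, as a shift and turn from the pose commanded when the call began, along the tool's axes at that moment, turning the shorter way round; what a row does not reach only later rows make up. A row lasts 1/10 s, in which the tool goes at most 50 mm and 8.59 degrees, less where a joint would pass 70% of its speed; a pose out of reach is approached as far as the arm can. A call with a number of a shift or a turn outside -1 to 1 is refused whole. A call with a gripper value outside its range is refused whole. The fingers move at their own pace and stop on an object; "grip_force" is the grip in N (left out, the last holds). Time passes only in rows, so rows that repeat a pose let the fingers close. It gives the time, the measured TCP pose, the force, the opening and the grip force at its end, in the units of the state.
- manip.sense(): the state, without advancing time (a new reading comes with each control period).
- manip.camera(name): name is "side" or "top"; returns a dict with "frame" (420x560x3 uint8, red, green, blue), "K" (3x3 intrinsics, pixels), "k1" (the pictures are not rectified: a ray, as slopes to the right and down, at radius r is drawn at 1 + k1 r^2 times it, then the intrinsics apply), "rvec" (rotation vector, rad) and "tvec" (3), from world to camera coordinates, as OpenCV has them. Camera axes: x right, y down, z forward; pixel columns grow to the right and rows downward; lengths in m; the calibration is good to about 2 mm. A picture is of the moment at which its call begins. There is no depth.
- manip.sign_off(): hands the job in; it is judged then, once.
Trained networks look in the newest picture that a camera, given by its name, has taken for a name from the list of things; names that differ only in an ending like _2 or _b are one class to them, and where a whole thing is asked for, a point or a joint stands for the part that bears it (a point fixed in the world has none). Each returns a list of dicts, best first, with "p" (0 to 1); they miss things now and then, are a little off and sometimes report something else, mostly with a low value. They report only what shows in the picture. A call takes as long as a camera call. They do not tell look-alikes from the thing itself.
- manip.look_for(camera, query): "xy" ([column, row] in pixels, amid what is visible of it).
- manip.place_of(camera, query): "xy" ([column, row] in pixels: a listed point, or the origin of a listed thing).
The state is a dict: "t": time; "q": joint angles; "dq": joint speeds; "effort": joint torques, N m; "ee_pos": TCP position; "tcp_rot": TCP orientation; "wrist_force": force on the tool from outside, world axes, zero at the start; "ft_torque": the same for the moment, N m; "gripper_width": finger opening in m; "gripper_force": force on a finger pad.
Only numpy, scipy, OpenCV 4.12 (cv2) and the standard library are available. Lean on these libraries where they do the work, as an engineer would, in place of code of your own. Each camera call takes 0.05 s, during which the arm holds its last target. There are 200 camera calls.

## Working session

There is one attempt and no reset: what is moved stays moved. The work goes in short steps, Python scripts to look and compute and a tool call to move; the robot and the scene stay as the last step left them, time stands still between calls to the robot, and variables do not carry over. Pictures are saved under pics/ and viewed, at most 10 in all, crops included, and the job is handed in when it is done.

Besides the shell and the picture viewer there is one more tool, called after "Emit:" as name(argument=value, ...) on one line, values as JSON. arm_command: Moves the arm, as the interface text tells. Its arguments: {"type":"object","properties":{"targets":{"type":"array","items":{"type":"number"}},"grip_force":{"type":"number"}},"required":["targets"]}

```bash
mkdir -p pics; cat > h.py <<'E'
import numpy as np, cv2
from plant import manip
def cam(n,save=None):
    c=manip.camera(n)
    if save: cv2.imwrite(save,c["frame"][:,:,::-1])
    return c
def ray(c,xy):
    K=np.array(c["K"]);d=np.array([(xy[0]-K[0,2])/K[0,0],(xy[1]-K[1,2])/K[1,1]])
    u=d.copy()
    for _ in range(30): u=d/(1+c["k1"]*(u@u))
    R=cv2.Rodrigues(np.array(c["rvec"],float))[0]
    return -R.T@np.array(c["tvec"]).ravel(), R.T@np.array([u[0],u[1],1])
def atz(c,xy,z):
    o,d=ray(c,xy); return o+d*(z-o[2])/d[2]
def proj(c,P):
    R=cv2.Rodrigues(np.array(c["rvec"],float))[0]
    p=R@np.array(P,float)+np.array(c["tvec"]).ravel();u=p[:2]/p[2];u=u*(1+c["k1"]*(u@u))
    K=np.array(c["K"]);return np.array([K[0,0]*u[0]+K[0,2],K[1,1]*u[1]+K[1,2]])
def tri(a,pa,b,pb):
    o1,d1=ray(a,pa);o2,d2=ray(b,pb)
    s=np.linalg.lstsq(np.c_[d1,-d2],o2-o1,rcond=None)[0]
    A=o1+s[0]*d1;B=o2+s[1]*d2
    return (A+B)/2,np.linalg.norm(A-B)
E
python3 - <<'E'
from h import *
np.set_printoptions(precision=3,suppress=True)
C={n:cam(n,f"pics/{n}0.png") for n in("top","side")}
for n in C: print(n,ray(C[n],(280,210)))
for q in["warmer","lever","pad","lid","tray","dish","bottle","beaker","tipbox"]:
    r={n:manip.place_of(n,q)[:2] for n in C}
    print(q,[(n,[(np.round(e["xy"],1),round(e["p"],2)) for e in r[n]]) for n in C])
    if r["top"] and r["side"]: print("   ",tri(C["top"],r["top"][0]["xy"],C["side"],r["side"][0]["xy"]))
print(manip.sense())
E
```

```text
top (array([ 0.383, -0.059,  1.384]), array([ 0.148, -0.007, -0.989]))
side (array([0.236, 0.803, 0.721]), array([ 0.277, -0.789, -0.548]))
warmer [('top', [(array([297., 232.]), 0.8)]), ('side', [(array([288.6, 242.5]), 0.62)])]
    (array([ 0.536, -0.113,  0.   ]), np.float64(0.0016899725936649435))
lever [('top', [(array([299.3, 226.4]), 0.76)]), ('side', [(array([287., 208.]), 0.81)])]
    (array([ 0.54 , -0.115,  0.093]), np.float64(0.003727230722633678))
pad [('top', [(array([231.5, 219.5]), 0.86), (array([276.9, 285.2]), 0.59)]), ('side', [(array([257.7, 221.9]), 0.58)])]
    (array([0.545, 0.043, 0.156]), np.float64(0.005132559093900913))
lid [('top', [(array([384.2, 234. ]), 0.88)]), ('side', [(array([320.1, 174.3]), 0.96)])]
    (array([ 0.526, -0.325,  0.07 ]), np.float64(0.002799311421436679))
tray [('top', []), ('side', [])]
dish [('top', [(array([222.7, 270.5]), 0.76), (array([221.2, 226.5]), 0.74)]), ('side', [(array([290.9, 349.7]), 0.94), (array([306.2, 310.7]), 0.88)])]
    (array([ 0.448,  0.088, -0.119]), np.float64(0.02534378657599025))
bottle [('top', [(array([2
[... 248 characters left out ...]
95, -0.061, -0.003]), np.float64(0.002423853229602227))
tipbox [('top', [(array([229.9, 165.4]), 0.6), (array([385.8, 236.7]), 0.2)]), ('side', [(array([184.6, 276.9]), 0.68)])]
    (array([ 0.709,  0.067, -0.01 ]), np.float64(0.0028843849261641257))
{'t': 1.0, 'q': array([-1.108,  0.126, -0.04 ,  1.405, -0.   ,  1.571]), 'dq': array([ 0.001,  0.001, -0.001, -0.001,  0.001, -0.001]), 'effort': array([ -0.001, -43.572,  35.309,   0.001,  -0.   ,  -0.   ]), 'ee_pos': array([ 0.234, -0.47 ,  0.25 ]), 'tcp_rot': array([0.   , 0.973, 0.229, 0.   ]), 'wrist_force': array([ 0.037,  0.16 , -0.186]), 'ft_torque': array([0.02 , 0.022, 0.004]), 'gripper_force': 0.0, 'gripper_width': 0.0854771648372237}
```

View pics/top0.png

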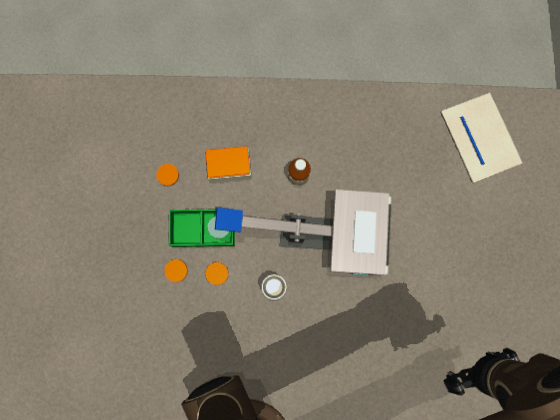

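View pics/side0.png

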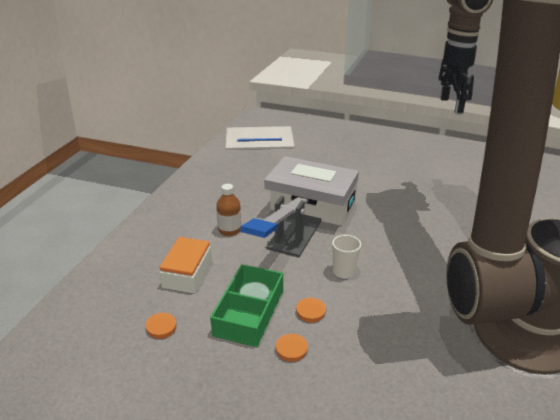

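The top view (x up, y to the left) shows the tray at about (202,228), with rim corners near (168,211), (233,207), (235,246) and (170,248). The pad is at (230,219), and the bottle (299,170), tip box (228,163) and beaker (274,287) are clear of the tray's way along +y. The orange discs at (176,270), (217,273) and (168,175) are look-alikes beside it. The side view agrees, with the dish in the compartment nearer the warmer.

```bash
python3 - <<'E'
from h import *
np.set_printoptions(precision=3,suppress=True)
C=cam("top");f=C["frame"].astype(int)
m=((f[...,1]>1.6*f[...,0])&(f[...,1]>1.6*f[...,2])&(f[...,1]>50)).astype(np.uint8)
p=np.argwhere(m)[:,::-1].astype(np.float32);print(len(p),p.min(0),p.max(0))
for xy in[(168,211),(233,207),(235,246),(170,248),(203,209),(204,247)]:print(xy,atz(C,xy,.05)[:2])
P=np.array([atz(C,q,.05)[:2] for q in p],np.float32);r=cv2.minAreaRect(P);print("rim",r,cv2.boxPoints(r))
S=cam("side")
O=np.array([.537,-.113]);
for P in[(175,270),(217,273),(168,175)]:print("disc",atz(C,P,.014)[:2])
pad=np.array(tri(C,(230,219),S,(257.7,224))[0]);print(pad)
lp=manip.place_of("top","lid")[0]["xy"];print("lid",atz(C,lp,.0755),"pivot",atz(C,manip.place_of("top","lever")[0]["xy"],.095),"pad",atz(C,manip.place_of("top","pad")[0]["xy"],.155))
E
```

```text
1810 [169. 209.] [234. 246.]
(168, 211) [0.573 0.211]
(233, 207) [0.588 0.049]
(235, 246) [0.491 0.04 ]
(170, 248) [0.481 0.201]
(203, 209) [0.581 0.124]
(204, 247) [0.486 0.117]
rim ((0.5345153212547302, 0.12580057978630066), (0.0924774557352066, 0.16309376060962677), 1.5794049501419067) [[0.486 0.206]
 [0.491 0.043]
 [0.583 0.046]
 [0.578 0.209]]
disc [0.429 0.193]
disc [0.424 0.086]
disc [0.673 0.223]
[0.545 0.047 0.154]
lid [ 0.522 -0.324  0.075] pivot [ 0.539 -0.113  0.095] pad [0.54  0.045 0.155]
```

Emit:
arm_command(targets=[0.687,-0.542,0,0,0,-0.176,1,0.687,-0.542,0,0,0,-0.176,1,0.687,-0.542,0,0,0,-0.176,1,0.687,-0.542,0,0,0,-0.176,1,0.687,-0.542,0,0,0,-0.176,1,0.687,-0.542,0,0,0,-0.176,1,0.687,-0.542,0,0,0,-0.176,1,0.687,-0.542,0,0,0,-0.176,1,0.687,-0.542,0,0,0,-0.176,1,0.687,-0.542,0,0,0,-0.176,1], grip_force=20)

```text
t: 2.25
ee_pos: [0.4478, -0.0153, 0.2506]
tcp_rot: [0.0, 0.708, 0.706, 0.0]
wrist_force: [1.6, -0.7, -0.1]
gripper_width: 0.0001
gripper_force: 0.0
```

Emit:
arm_command(targets=[0.222,0.106,0,0,0,0,1,0.222,0.106,0,0,0,0,1,0.222,0.106,0,0,0,0,1,0.222,0.106,0,0,0,0,1,0.222,0.106,0,0,0,0,1,0.222,0.106,0,0,0,0,1,0.222,0.106,0,0,0,0,1])

```text
t: 2.95
ee_pos: [0.5322, 0.1594, 0.2503]
tcp_rot: [-0.0, 0.708, 0.706, -0.0]
wrist_force: [-0.0, -1.0, 0.7]
gripper_width: -0.0003
gripper_force: 0.0
```

```bash
python3 - <<'E'
from h import *
c=cam("side","pics/s1.png");s=manip.sense();print(s["ee_pos"],s["wrist_force"])
img=cv2.imread("pics/s1.png")
p=s["ee_pos"]
for z in(.231,.1,.05,.005):
    u=proj(c,[p[0],p[1],z]);cv2.circle(img,tuple(int(v) for v in u.round()),2,(0,0,255),-1)
cv2.imwrite("pics/s1a.png",cv2.resize(img[130:370,140:400],None,fx=2.4,fy=2.4))
E
```

```text
[0.53216375 0.15902488 0.25056178] [-0.09672045 -0.66361527 -0.05649642]
```

View pics/s1a.png

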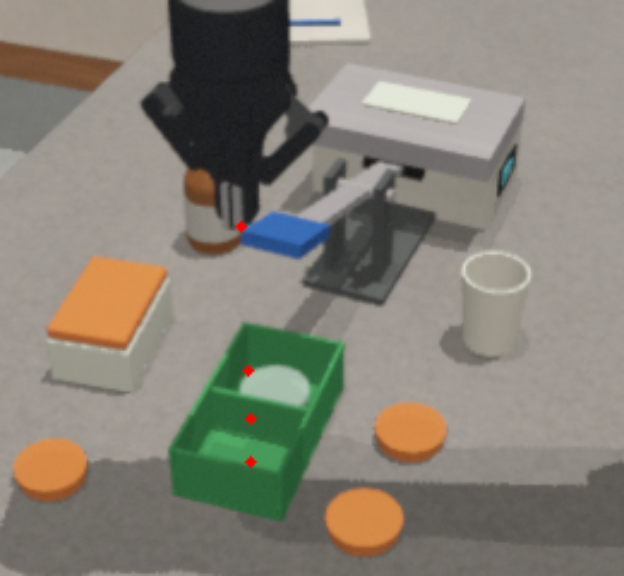

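The gripper is over the middle of the empty compartment: the projected floor point falls at (251,462) in the crop, inside its walls. Lowering.

Emit:
arm_command(targets=[0,0,0.06,0,0,0,1,0,0,0.12,0,0,0,1,0,0,0.17,0,0,0,1,0,0,0.21,0,0,0,1,0,0,0.24,0,0,0,1,0,0,0.262,0,0,0,1,0,0,0.262,0,0,0,1,0,0,0.262,0,0,0,1])

```text
t: 3.8
ee_pos: [0.5325, 0.1591, 0.0415]
tcp_rot: [0.0, 0.708, 0.706, 0.0]
wrist_force: [-0.0, 0.4, 1.0]
gripper_width: 0.0002
gripper_force: 0.0
```

Emit:
arm_command(targets=[0.02,0,0,0,0,0,1,0.03,0,0,0,0,0,1,0.037,0,0,0,0,0,1,0.043,0,0,0,0,0,1,0.05,0,0,0,0,0,1,0.057,0,0,0,0,0,1,0.064,0,0,0,0,0,1])

```text
t: 4.5
ee_pos: [0.5332, 0.2104, 0.0415]
tcp_rot: [0.002, 0.708, 0.706, -0.0]
wrist_force: [1.2, -6.9, 3.6]
gripper_width: -0.0001
gripper_force: 2.9
```

Emit:
arm_command(targets=[0.014,0,0,0,0,0,1,0.028,0,0,0,0,0,1,0.042,0,0,0,0,0,1,0.056,0,0,0,0,0,1,0.07,0,0,0,0,0,1,0.084,0,0,0,0,0,1,0.098,0,0,0,0,0,1,0.112,0,0,0,0,0,1,0.124,0,0,0,0,0,1,0.13,0,0,0,0,0,1])

```text
t: 5.5
ee_pos: [0.5332, 0.3149, 0.0413]
tcp_rot: [0.001, 0.708, 0.706, -0.0]
wrist_force: [0.2, -7.0, 6.1]
gripper_width: 0.0003
gripper_force: 3.6
```

```bash
python3 - <<'E'
from h import *
c=cam("top","pics/t2.png");s=manip.sense();print(s["ee_pos"],s["wrist_force"])
d=cam("side");cv2.imwrite("pics/s2.png",np.hstack([cv2.imread("pics/t2.png")[110:330,120:420],d["frame"][150:370,150:450,::-1]]))
E
```

```text
[0.53314722 0.3155708  0.04124326] [ 0.27369824 -2.89731692  3.50375947]
```

View pics/s2.png

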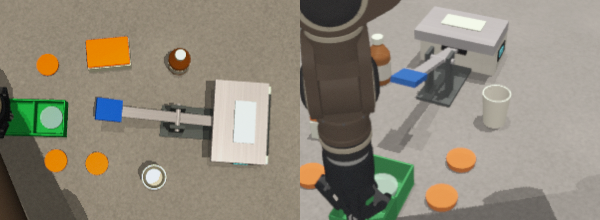

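The tray (right edge at crop column 68) has slid clear of the pad's end (column 96), about 65 mm away, and nothing else has moved. I back off the wall, rise, and go over the pad.

Emit:
arm_command(targets=[-0.015,0,0,0,0,0,1,-0.025,0,0,0,0,0,1,-0.025,0,0,0,0,0,1,-0.025,0,-0.05,0,0,0,1,-0.025,0,-0.11,0,0,0,1,-0.025,0,-0.17,0,0,0,1,-0.025,0,-0.23,0,0,0,1,-0.025,0,-0.274,0,0,0,1,-0.025,0,-0.274,0,0,0,1,-0.025,0,-0.274,0,0,0,1])

```text
t: 6.6
ee_pos: [0.5332, 0.2953, 0.2605]
tcp_rot: [0.0, 0.708, 0.706, 0.001]
wrist_force: [0.2, -1.1, -1.2]
gripper_width: -0.0001
gripper_force: 0.0
```

```bash
python3 - <<'E'
from h import *
np.set_printoptions(precision=3,suppress=True)
c=cam("top");d=cam("side");s=manip.sense();print(s["ee_pos"],s["wrist_force"])
g={}
for n,C in(("top",c),("side",d)):
    f=C["frame"].astype(int);m=((f[...,2]>2*f[...,0])&(f[...,2]>1.5*f[...,1])&(f[...,2]>90)).astype(np.uint8)
    k=cv2.connectedComponentsWithStats(m);i=1+np.argmax(k[2][1:,4]);g[n]=k[3][i];print(n,k[2][i],k[3][i],[(e["xy"],e["p"]) for e in manip.place_of(n,"pad")[:2]])
print(tri(c,g["top"],d,g["side"]),atz(c,g["top"],.155))
E
```

```text
[0.532 0.295 0.258] [-0.056 -0.36   0.154]
top [215 208  28  24 581] [228.36  219.437] [([228.0, 218.5], 0.59)]
side [241 219  36  18 437] [258.51  227.378] [([257.0, 222.6], 0.59)]
(array([0.543, 0.051, 0.149]), np.float64(1.8669511914874535e-05)) [0.543 0.05  0.155]
```

Emit:
arm_command(targets=[-0.06,0.014,0,0,0,0,1,-0.12,0.014,0,0,0,0,1,-0.18,0.014,0,0,0,0,1,-0.24,0.014,0,0,0,0,1,-0.28,0.014,0,0,0,0,1,-0.305,0.014,0,0,0,0,1,-0.305,0.014,0,0,0,0,1,-0.305,0.014,0,0,0,0,1])

```text
t: 7.6
ee_pos: [0.5432, 0.051, 0.259]
tcp_rot: [-0.001, 0.708, 0.706, -0.0]
wrist_force: [-0.4, 0.7, -0.3]
gripper_width: 0.0001
gripper_force: 0.0
```

Emit:
arm_command(targets=[0,0,0.03,0,0,0,1,0,0,0.06,0,0,0,1,0,0,0.08,0,0,0,1,0,0,0.095,0,0,0,1,0,0,0.11,0,0,0,1,0,0,0.125,0,0,0,1,0,0,0.14,0,0,0,1])

```text
t: 8.3
ee_pos: [0.5446, 0.0529, 0.1489]
tcp_rot: [0.0, 0.707, 0.707, 0.002]
wrist_force: [-0.1, 3.0, 6.8]
gripper_width: 0.0001
gripper_force: 3.4
```

Emit:
arm_command(targets=[0,0,0.012,0,0,0,1,0,0,0.024,0,0,0,1,0,0,0.036,0,0,0,1,0,0,0.048,0,0,0,1,0,0,0.06,0,0,0,1,0,0,0.072,0,0,0,1,0,0,0.082,0,0,0,1,0,0,0.09,0,0,0,1,0,0,0.096,0,0,0,1,0,0,0.096,0,0,0,1])

```text
t: 9.3
ee_pos: [0.5443, 0.0515, 0.0713]
tcp_rot: [0.001, 0.708, 0.707, 0.0]
wrist_force: [1.1, 0.3, 0.4]
gripper_width: -0.0
gripper_force: 0.5
```

Emit:
arm_command(targets=[0,0,0.003,0,0,0,1,0,0,0.006,0,0,0,1,0,0,0.009,0,0,0,1,0,0,0.009,0,0,0,1])

```text
t: 9.7
ee_pos: [0.5435, 0.0514, 0.0636]
tcp_rot: [-0.0, 0.708, 0.706, 0.0]
wrist_force: [1.9, 0.4, 2.4]
gripper_width: -0.0003
gripper_force: 0.9
```

```bash
python3 - <<'E'
from h import *
d=cam("side");t=cam("top")
s=manip.sense();print(s["ee_pos"],s["wrist_force"])
cv2.imwrite("pics/s3.png",np.hstack([cv2.resize(t["frame"][130:330,140:400,::-1],None,fx=1.5,fy=1.5),cv2.resize(d["frame"][140:340,170:430,::-1],None,fx=1.5,fy=1.5)]))
E
```

```text
[0.5434469  0.05142754 0.06363607] [0.64597029 0.23326388 1.48735853]
```

View pics/s3.png

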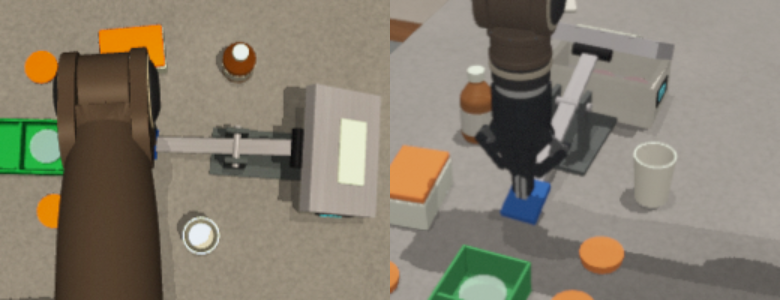

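The side view shows the fingertips on the pad (525,195), the lever sloping down and the lid well open. The force is still low, so the stop isn't reached yet. I press on.

Emit:
arm_command(targets=[0,0,0.002,0,0,0,1,0,0,0.004,0,0,0,1,0,0,0.005,0,0,0,1,0,0,0.005,0,0,0,1])

```text
t: 10.2
ee_pos: [0.5438, 0.0513, 0.0626]
tcp_rot: [0.001, 0.708, 0.706, 0.001]
wrist_force: [-6.2, -0.7, 21.7]
gripper_width: -0.0003
gripper_force: 10.0
```

Emit:
arm_command(targets=[0,0,0,0,0,0,1,0,0,0,0,0,0,1,0,0,0,0,0,0,1])

```text
t: 10.5
ee_pos: [0.5438, 0.0513, 0.0626]
tcp_rot: [0.001, 0.708, 0.706, 0.001]
wrist_force: [-7.0, -0.3, 22.3]
gripper_width: 0.0001
gripper_force: 10.0
```

```bash
python3 - <<'E'
from h import *
d=cam("side","pics/s4.png")
s=manip.sense();print(s["ee_pos"],s["wrist_force"])
O=np.array([.538,-.113]);u=np.array([.057,.998])
im=cv2.imread("pics/s4.png")
for a,col in((.38,(0,0,255)),(.30,(0,255,255))):
  for r in(.2,):
    for sx in(-.025,.025):
      y=r*np.cos(a)+.01*np.sin(a);z=.095-r*np.sin(a)+.01*np.cos(a);p=O+u*y+np.array([.998,-.057])*sx
      cv2.circle(im,tuple(int(v) for v in proj(d,[*p,z]).round()),1,col,-1)
cv2.imwrite("pics/s4a.png",cv2.resize(im[150:310,190:400],None,fx=3.5,fy=3.5))
E
```

```text
[0.54374985 0.05131795 0.06258105] [-6.54663491 -0.39715433 22.39524753]
```

View pics/s4a.png

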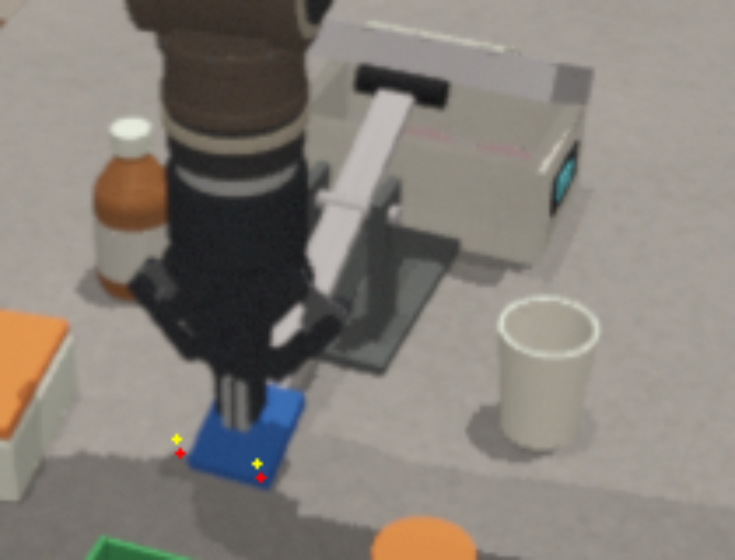

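The pad's end corners at (190,465) and (272,485) match the lever at its stop (red marks). The lid stands open and the push holds steady at 22 N, so I'm handing in.

```bash
python3 -c "
from plant import manip
print(manip.sign_off())"
```

```text
the job is handed in; nothing more can be done
None
```

I slid the tray about 65 mm clear of the lever, pressed the pad down to the lever's stop and handed in with the arm still pressing at about 22 N, lid open; the verdict was not shown.

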